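# Quieten the dust extraction and find the tin that rattles

### The arm

A 6-joint arm with a two-finger parallel gripper is mounted at the origin on the work surface. World frame = base frame: x ahead of the robot, y to its left, z up, the work surface at z = 0. Lengths are in m, angles in degrees, forces in N, time in s.
With the tool pointing down it reaches from about 0.4 to 0.825 m from the base axis. Payload 7 kg.
Tool frame: the origin (TCP) lies midway between the tips of the shut fingers; the grasp point (between the pads) lies 19 mm behind it; z points along the fingers, y is the line along which they close (so a half turn about z gives the same grasp; the last joint's range is limited). The gripper opens to 88 mm and grips with 3 to 60 N. Pads are 19 mm wide; open, the fingers measure 130 mm over their backs; the gripper's body (78 mm by 193 mm) begins 47 mm behind the grasp point.
Start: joints at [-53.509, 20.546, 0.682, 0, -70.136, -16.507], TCP at [0.231, -0.634, 0.227] pointing down, gripper open.
Joint ranges: [-176.03, 176.03], [-82.01, 121.73], [-58.28, 71.71], [-173.87, 95.51], [-174.79, -0.11], [-173.66, 173.66]. Speed limits (degrees/s): [136.94, 136.94, 172.46, 180, 180, 180].

### API

Orientations are given as [roll, pitch, yaw] about the fixed x, y, z axes, in that order (R = Rz(yaw) Ry(pitch) Rx(roll)).
In Python, from plant import ctrl gives the robot as it stands.
- The arm moves only by the tool arm_command, never from a script. Its argument "steps" is a list of rows, each an object with "translation": the shift along the tool's x, y, z in mm, a list of three; "rotation": the turn, a rotation vector about the tool's x, y, z in units of 5 degrees (1.0 is 5 degrees), a list of three; "claw": the finger opening in mm, from 0 to 87.6. In form: [{"translation": [x, y, z], "rotation": [rx, ry, rz], "claw": claw}, ...]. A call has 1 to 5 rows; each row is the pose to reach, as a shift and turn from the pose commanded when the call began, along the tool's axes at that moment; what a row does not reach only later rows make up. A row lasts 1/10 s, in which the tool goes at most 50 mm and 8.59 degrees, less where a joint would pass 70% of its speed; a pose out of reach is approached as far as the arm can. A call with a gripper value outside its range is refused whole. The fingers move at their own pace and stop on an object; the grip force is fixed at half the most. Time passes only in rows, so rows that repeat a pose let the fingers close. It gives the time, the measured TCP pose, the force, the opening and the grip force at its end, in the units of the state.
- ctrl.get_obs(): the state, without advancing time (a new reading comes with each control period).
- ctrl.snapshot(name): name is "scene" or "top" or "wrist"; returns (picture, depth): 480x640x3 uint8, red, green, blue; 480x640 float32, m along the optical axis (not along the pixel's ray), 0 where there is no reading.
- ctrl.calibration(name): a dict with "vertical_fov" (degrees; the focal length in pixels is half the picture's height over the tangent of half this angle, whatever the lens; pixels are square), "cx", "cy" (the principal point, pixels), "rvec" (rotation vector, rad) and "tvec" (3), from world to camera coordinates, as OpenCV has them; the wrist camera has in their place "hand_eye" (4x4, takes a point from camera to tool coordinates, whose origin is the TCP and whose axes are the flange's). Camera axes: x right, y down, z forward; pixel columns grow to the right and rows downward; lengths in m; the calibration is good to about 2 mm. A picture is of the moment at which its call begins: read the wrist's pose just before it. calibration takes no time and is no camera call.
- ctrl.close_job(): hands the job in; it is judged then, once.
The state is a dict: "clock": time; "joint_pos": joint angles; "qvel": joint speeds; "tau": joint torques, N m; "tool_pos": TCP position; "orientation": TCP orientation; "force": force on the tool from outside, world axes, zero at the start; "moment": the same for the moment, N m; "opening": finger opening in m; "gripper_force": force on a finger pad.
Only numpy, scipy, OpenCV 4.12 (cv2) and the standard library are available. Lean on these libraries where they do the work, as an engineer would, in place of code of your own. Each camera call takes 0.05 s, during which the arm holds its last target. There are 200 camera calls.

### The job

Throttle the bench's dust extraction so that you can hear: turn the damper lever on top of the duct to 60 degrees from in line with the duct, the third of the four rivets on its quadrant counted from the hood, and leave it there. Then find the one of the three identical sealed tins that has a loose part in it: pick a tin up, shake it briskly from side to side a few times, and if nothing rattles in it stand it back where it was and try another. Finish while holding the rattling tin out over the cork mat on the far side of the bench, upright, still and well clear above the mat, with the other two tins standing where they stood and everything else left alone.

Things in the scene. Friction and masses are not known exactly. Their poses are not given: they have to be found in the camera images.
- damper (a joint): angle of the damper lever, rad: 0 = in line with the duct, pointing to the hood (open); grows anticlockwise seen from above, swinging the knob towards the robot; pi/2 = square across (shut). Stops at both ends; stays where left by friction (2 N sideways at the knob). Rivets on the quadrant plate below it at 0, 30, 60, 90 degrees; wanted: 60 = 1.047
- extractor: fixed dust extraction on the right: a 100 mm metal duct coming in along y from the right edge of the bench (turned by up to 9 degrees), its top 135 mm up, ending 165 mm past the damper in a flat hood 220 mm wide, 138 mm high, that faces +y. Origin on the bench under the damper's axis; its y axis runs along the duct towards the hood, the lever's direction at joint 0
- damper_knob (a point): middle of the black upright grip knob at the end of the damper lever: 21 mm across, from 17 mm below this point to 17 mm above; the flat lever bar is under it, its upper face 23 mm below this point. It moves on a level circle of 105 mm radius about damper_axis
- damper_axis (a point): point on the vertical hinge axis of the damper lever, at the height of the middle of the knob (183 mm above the bench); nothing stands above the lever
- mat: cork mat lying on the far side of the bench, 120 (x) by 200 (y) by 4 mm, fixed, turned by up to 6 degrees; origin at the centre of its underside
- tin_a: one of three identical sealed round screw-lid tins, bare aluminium, 66 mm across, 46 mm high, 250 to 380 g; stands on the bench, origin at the centre of its underside, z up. Neither looks nor weight nor name tells which one rattles. Grip across the diameter from above, 25 to 30 mm above the bench
- tin_b: one of three identical sealed round screw-lid tins, bare aluminium, 66 mm across, 46 mm high, 250 to 380 g; stands on the bench, origin at the centre of its underside, z up. Exactly one of the three, a different one each time, holds a loose 200 g brass roller, free to slide 13 mm either way from the middle on a smooth floor; the other two are packed tight and nothing in them moves
- tin_c: one of three identical sealed round screw-lid tins, bare aluminium, 66 mm across, 46 mm high, 250 to 380 g; stands on the bench, origin at the centre of its underside, z up. Moved briskly 40 mm sideways and stopped, the roller strikes the leading wall and lies there till the next move: its weight shifts 26 mm, about 0.05 N m at the wrist from end to end. In the packed tins nothing shifts
- file: small file with a wooden handle lying along x between two tins, 160 mm long, 20 mm thick; origin under its middle; leave alone
- chisel: small chisel with a wooden handle lying along x between two tins, 170 mm long, 25 mm thick; origin under its middle; leave alone
- glue: white glue bottle standing on the left, 54 mm across, 150 mm high; origin at the centre of its underside; leave alone
- hammer: fretting hammer lying along y on the robot's side of the tins, 240 mm long, under 40 mm high; origin under its middle; leave alone
- bridge: dark wooden guitar bridge lying along x to the left of the mat, 155 x 28 x 11 mm; origin under its middle; leave alone
- sander: cork-soled wooden sanding block on the robot's side of the tins, 55 (x) x 100 (y) x 32 mm; origin at the centre of its underside; leave alone
- clamp: wooden cam clamp lying along x to the right of the mat, 260 mm long, 28 mm high, its jaws reaching 85 mm to the right; origin under its bar; leave alone
Things that resemble listed ones, but are neither listed nor needed, are in the scene too. Leave any purple look-alike of the tin_b alone.

How it is judged (in metres and radians):
On the way, in this order (a step that is already met when the one before it is completed fails the run):
1. the damper lever stands at 60 degrees (within 7) from in line with the duct (value of joint damper between 0.925025 and 1.16937 rad), for 0.3 s.
2. after that, the tin with the loose part is shaken in the gripper, off the bench, so that the part slides to one side of it (((distance between roller_c0 and tin_a below 0.06 m and height (world z) of tin_a above 0.02 m and contact force between tin_a and the fingers above 1 N and x of roller_c0 in the frame of tin_a above 0.003 m) or (distance between roller_c0 and tin_b below 0.06 m and height (world z) of tin_b above 0.02 m and contact force between tin_b and the fingers above 1 N and x of roller_c0 in the frame of tin_b above 0.003 m) or (distance between roller_c0 and tin_c below 0.06 m and height (world z) of tin_c above 0.02 m and contact force between tin_c and the fingers above 1 N and x of roller_c0 in the frame of tin_c above 0.003 m))).
3. and, still in the gripper, back over to the other side (((distance between roller_c0 and tin_a below 0.06 m and height (world z) of tin_a above 0.02 m and contact force between tin_a and the fingers above 1 N and x of roller_c0 in the frame of tin_a below -0.003 m) or (distance between roller_c0 and tin_b below 0.06 m and height (world z) of tin_b above 0.02 m and contact force between tin_b and the fingers above 1 N and x of roller_c0 in the frame of tin_b below -0.003 m) or (distance between roller_c0 and tin_c below 0.06 m and height (world z) of tin_c above 0.02 m and contact force between tin_c and the fingers above 1 N and x of roller_c0 in the frame of tin_c below -0.003 m))).
At the end, for the whole second after the job is handed in: Lever at 60 degrees within 7; the rattling tin gripped (over 2 N), underside 60 to 350 mm up, off the mat, within 70 mm of its centre seen from above, within 15 degrees of upright, still (0.03 m/s); the other two standing on the bench within 50 mm of their start places, within 6 degrees of upright (all of step 1 and ((distance between roller_c0 and tin_a below 0.06 m and contact force between tin_a and the fingers above 2 N and contact force between tin_a and mat below 0.1 N and height (world z) of tin_a between 0.06 and 0.35 m and horizontal distance between tin_a and mat below 0.07 m and angle between tin_a's own z axis and vertical below 0.26 rad and linear speed of tin_a below 0.03 m/s and height (world z) of each of tin_b, tin_c below 0.006 m and angle between each of tin_b, tin_c's own z axis and vertical below 0.1 rad and distance of each of tin_b, tin_c from where it was at the start of the episode below 0.05 m and linear speed of each of tin_b, tin_c below 0.02 m/s) or (distance between roller_c0 and tin_b below 0.06 m and contact force between tin_b and the fingers above 2 N and contact force between tin_b and mat below 0.1 N and height (world z) of tin_b between 0.06 and 0.35 m and horizontal distance between tin_b and mat below 0.07 m and angle between tin_b's own z axis and vertical below 0.26 rad and linear speed of tin_b below 0.03 m/s and height (world z) of each of tin_a, tin_c below 0.006 m and angle between each of tin_a, tin_c's own z axis and vertical below 0.1 rad and distance of each of tin_a, tin_c from where it was at the start of the episode below 0.05 m and linear speed of each of tin_a, tin_c below 0.02 m/s) or (distance between roller_c0 and tin_c below 0.06 m and contact force between tin_c and the fingers above 2 N and contact force between tin_c and mat below 0.1 N and height (world z) of tin_c between 0.06 and 0.35 m and horizontal distance between tin_c and mat below 0.07 m and angle between tin_c's own z axis and vertical below 0.26 rad and linear speed of tin_c below 0.03 m/s and height (world z) of each of tin_a, tin_b below 0.006 m and angle between each of tin_a, tin_b's own z axis and vertical below 0.1 rad and distance of each of tin_a, tin_b from where it was at the start of the episode below 0.05 m and linear speed of each of tin_a, tin_b below 0.02 m/s))); the arm keeps its last pose, push and grip.
It fails at once if one of the other things on the bench is shifted by more than 3 cm (distance of any of file, chisel, glue, hammer, bridge, sander, clamp from where it was at the start of the episode above 0.03 m).
It also fails if it takes over 72 s, if anything falls off the work surface, if the arm or the gripper's body presses on something with over 40 N, if the wrist force passes 120 N, or if a joint passes its speed limit or range.

## Working session

There is one attempt and no reset: what is moved stays moved. The work goes in short steps, Python scripts to look and compute and a tool call to move; the robot and the scene stay as the last step left them, time stands still between calls to the robot, and variables do not carry over. Pictures are saved under pics/ and viewed, at most 10 in all, crops included, and the job is handed in when it is done.

Besides the shell and the picture viewer there is one more tool, called after "Request:" as a command line: name --argument value ..., lists and objects as JSON in quotes. arm_command: Moves the arm, as the interface text tells. Its arguments: {"type":"object","properties":{"steps":{"type":"array"}},"required":["steps"]}

```bash
mkdir -p pics; cat > h.py <<'E'
import numpy as np, cv2
from plant import ctrl
from scipy.spatial.transform import Rotation as R
def cam(n):
    c=ctrl.calibration(n); f=240/np.tan(np.radians(c["vertical_fov"]/2))
    if n=="wrist":
        o=ctrl.get_obs(); T=np.eye(4); T[:3,:3]=R.from_euler('xyz',o["orientation"],degrees=True).as_matrix(); T[:3,3]=o["tool_pos"]
        M=T@np.array(c["hand_eye"])
    else:
        W=np.eye(4); W[:3,:3]=cv2.Rodrigues(np.array(c["rvec"],float))[0]; W[:3,3]=np.ravel(c["tvec"]); M=np.linalg.inv(W)
    return f,c["cx"],c["cy"],M
def shot(n,name):
    C=cam(n); p,d=ctrl.snapshot(n); cv2.imwrite(f"pics/{name}.png",p[:,:,::-1]); np.savez(f"pics/{name}.npz",d=d,f=C[0],cx=C[1],cy=C[2],M=C[3]); return p,d
def pts(name,uv,z=None):
    "world points at pixels; by depth, or on the plane z"
    S=np.load(f"pics/{name}.npz")
    for u,v in uv:
        r=np.array([(u-S['cx'])/S['f'],(v-S['cy'])/S['f'],1]); M=S['M']
        if z is None: w=M[:3,:3]@(r*np.median(S['d'][v-1:v+2,u-1:u+2]))+M[:3,3]
        else: q=M[:3,:3]@r; w=M[:3,3]+q*(z-M[2,3])/q[2]
        print((u,v),w.round(4))
E
python3 -c "
from h import *
print(ctrl.get_obs());shot('scene','s0');shot('top','t0');print(ctrl.calibration('top'))"
```

```text
{'clock': 0.0, 'joint_pos': array([-5.35101698e+01,  2.05903663e+01,  6.33988603e-01, -2.09216338e-02,
       -7.01370197e+01, -1.65062262e+01]), 'qvel': array([-0.05115489,  0.01536262, -0.0969134 ,  0.05459437,  0.02572378,
       -0.03917527]), 'tau': array([ 1.42976420e-03, -5.82725823e+01,  2.93052900e+01,  6.99705496e+00,
        6.90956818e-03, -1.80312009e-04]), 'tool_pos': array([ 0.23048116, -0.63390107,  0.22563388]), 'orientation': array([ 1.79904863e+02, -7.68144963e-03, -1.60023514e+02]), 'force': array([-0.35350075, -0.86418389, -0.25816933]), 'moment': array([-0.0328392 ,  0.03771315,  0.06335236]), 'gripper_force': 0.0, 'opening': 0.08743220545230061}
{'vertical_fov': 42.64502094547815, 'cx': 324.14203386148796, 'cy': 233.29529833967868, 'rvec': array([ 2.18699934, -2.14969271,  0.12603857]), 'tvec': array([-0.04697182,  0.49124998,  1.54159534])}
```

View pics/t0.png

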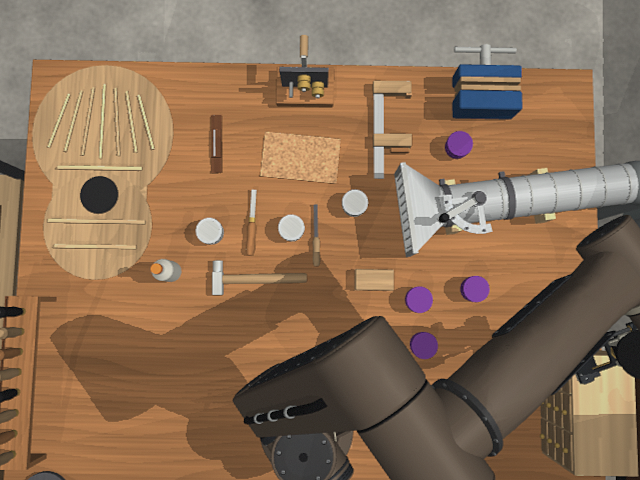

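View pics/s0.png

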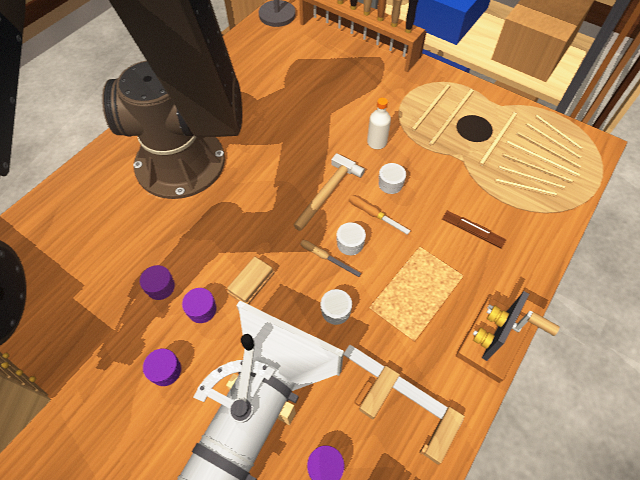

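The top view shows the tins at (208,231), (291,228) and (355,203), the mat at (300,157), the damper axis near (480,198) and the knob near (445,218). In the scene view the knob is at (247,342) and the axis at (240,408).

```bash
python3 -c "
from h import *
print('tins');pts('t0',[(208,231),(291,228),(355,203)],.046)
print('mat');pts('t0',[(300,157),(265,133),(340,137),(336,183),(262,178)],.004)
print('axis/knob');pts('t0',[(480,198),(445,218)]);pts('t0',[(480,198),(445,218)],.2)
pts('s0',[(240,405),(247,342)]);pts('s0',[(247,342)],.2)
print('hood');pts('t0',[(400,166),(411,252),(590,180),(510,190)])
print('misc');pts('t0',[(315,205),(253,192),(374,280),(165,270),(378,175)])
S=np.load('pics/t0.npz');I=cv2.imread('pics/t0.png')
a=cv2.resize(I[150:270,380:540],(800,600),interpolation=cv2.INTER_CUBIC);cv2.imwrite('pics/t0c.png',a)
"
```

```text
tins
(208, 231) [0.4906 0.254  0.046 ]
(291, 228) [0.5019 0.0454 0.046 ]
(355, 203) [ 0.5685 -0.1153  0.046 ]
mat
(300, 157) [0.6948 0.0281 0.004 ]
(265, 133) [0.7575 0.1216 0.004 ]
(340, 137) [ 0.7504 -0.0761  0.004 ]
(336, 183) [ 0.6272 -0.0674  0.004 ]
(262, 178) [0.637  0.1261 0.004 ]
axis/knob
(480, 198) [ 0.5665 -0.4017  0.165 ]
(445, 218) [ 0.5125 -0.3116  0.2029]
(480, 198) [ 0.5605 -0.3925  0.2   ]
(445, 218) [ 0.5129 -0.3122  0.2   ]
(240, 405) [ 0.5674 -0.3985  0.1659]
(247, 342) [ 0.5205 -0.3156  0.2021]
(247, 342) [ 0.5198 -0.3152  0.2   ]
hood
(400, 166) [ 0.648  -0.2186  0.1271]
(411, 252) [ 0.4416 -0.2488  0.1051]
(590, 180) [ 0.6205 -0.6754  0.1344]
(510, 190) [ 0.5916 -0.4805  0.1395]
misc
(315, 205) [ 0.5674 -0.0137  0.0091]
(253, 192) [0.5978 0.1475 0.0133]
(374, 280) [ 0.375  -0.166   0.0352]
(165, 270) [0.3875 0.34   0.1162]
(378, 175) [ 0.6472 -0.1756  0.0197]
```

View pics/t0c.png

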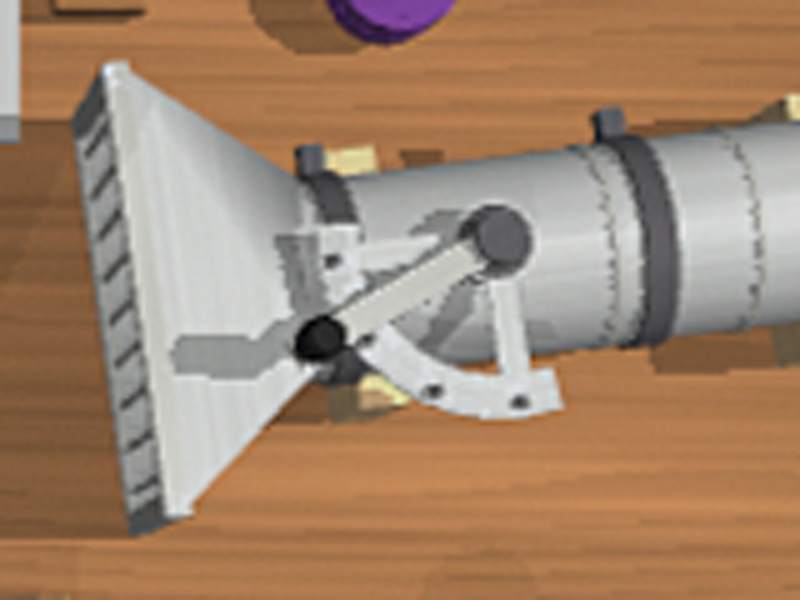

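The crop shows the lever hub at (500,240), the knob at (320,338), and the rivets at (332,262), (366,340), (434,392) and (520,402). The lever is at about 22° now, so it has to swing about 38° towards the robot. I'll move above the knob and square the tool up with the world axes.

Request:
arm_command --steps '[{"translation":[-377,204,-25],"rotation":[0,0,4],"claw":87},{"translation":[-377,204,-25],"rotation":[0,0,4],"claw":87},{"translation":[-377,204,-25],"rotation":[0,0,4],"claw":87},{"translation":[-377,204,-25],"rotation":[0,0,4],"claw":87},{"translation":[-377,204,-25],"rotation":[0,0,4],"claw":87}]'

```text
clock: 0.6
tool_pos: [0.3946, -0.449, 0.2407]
orientation: [180.0, -0.0, 180.0]
force: [1.2, -0.4, 1.1]
opening: 0.0873
gripper_force: 0.0
```

Request:
arm_command --steps '[{"translation":[-115,128,-15],"rotation":[0,0,0],"claw":87},{"translation":[-115,128,-15],"rotation":[0,0,0],"claw":87},{"translation":[-115,128,-15],"rotation":[0,0,0],"claw":87},{"translation":[-115,128,-15],"rotation":[0,0,0],"claw":87},{"translation":[-115,128,-15],"rotation":[0,0,0],"claw":60}]'

```text
clock: 1.1
tool_pos: [0.5109, -0.3202, 0.2557]
orientation: [180.0, 0.0, -179.8]
force: [0.4, -0.1, -0.4]
opening: 0.0829
gripper_force: 0.0
```

```bash
python3 -c "
from h import *
print('rivets');pts('t0',[(446,202),(453,218),(467,228),(484,230)])
shot('wrist','w0');o=ctrl.get_obs();print(o['tool_pos'],o['orientation'])"
```

```text
rivets
(446, 202) [ 0.5578 -0.3246  0.1515]
(453, 218) [ 0.5196 -0.3405  0.1538]
(467, 228) [ 0.4964 -0.3731  0.1544]
(484, 230) [ 0.4925 -0.4134  0.1533]
[ 0.50968918 -0.32132639  0.25549225] [ 1.79979577e+02 -3.43393401e-02 -1.79860130e+02]
```

View pics/w0.png

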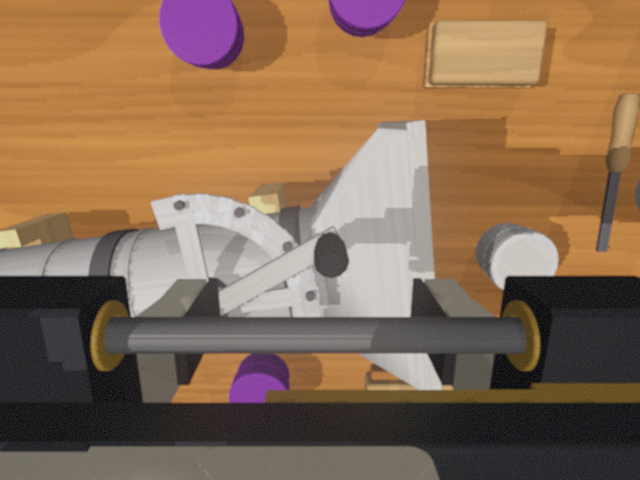

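The wrist view has the knob's top at about (331,250) and the third rivet at (239,212). The rivets put the axis at (0.568,-0.401) and the duct direction at about 8.7°.

```bash
python3 -c "
from h import *
pts('w0',[(331,248),(331,258),(239,212),(310,296),(180,205)])"
```

```text
(331, 248) [ 0.5061 -0.3118  0.199 ]
(331, 258) [ 0.5113 -0.3118  0.2013]
(239, 212) [ 0.4953 -0.3719  0.1533]
(310, 296) [ 0.5568 -0.3243  0.1525]
(180, 205) [ 0.4907 -0.4113  0.1529]
```

Request:
arm_command --steps '[{"translation":[-3,9,45],"rotation":[0,0,0],"claw":60},{"translation":[-3,9,83],"rotation":[0,0,0],"claw":60},{"translation":[-3,9,83],"rotation":[0,0,0],"claw":10},{"translation":[-3,9,83],"rotation":[0,0,0],"claw":10},{"translation":[-3,9,83],"rotation":[0,0,0],"claw":10}]'

```text
clock: 1.65
tool_pos: [0.5127, -0.3149, 0.1752]
orientation: [-179.9, 0.1, 180.0]
force: [0.4, 0.3, 0.5]
opening: 0.0415
gripper_force: 0.0
```

Request:
arm_command --steps '[{"translation":[0,0,0],"rotation":[0,0,0],"claw":10},{"translation":[0,0,0],"rotation":[0,0,0],"claw":10},{"translation":[0,0,0],"rotation":[0,0,0],"claw":10}]'

```text
clock: 1.95
tool_pos: [0.5108, -0.3122, 0.174]
orientation: [179.9, -0.0, 180.0]
force: [-4.9, 9.8, 7.6]
opening: 0.0199
gripper_force: 30.0
```

Request:
arm_command --steps '[{"translation":[13,-10,0],"rotation":[0,0,0],"claw":10},{"translation":[24,-21,0],"rotation":[0,0,0],"claw":10},{"translation":[34,-36,0],"rotation":[0,0,0],"claw":10},{"translation":[41,-51,0],"rotation":[0,0,0],"claw":10},{"translation":[41,-51,0],"rotation":[0,0,0],"claw":10}]'

```text
clock: 2.45
tool_pos: [0.4664, -0.3643, 0.1737]
orientation: [179.9, -0.3, 179.9]
force: [-13.7, 5.4, 10.4]
opening: 0.0204
gripper_force: 30.0
```

```bash
python3 -c "
from h import *
shot('top','t1');shot('scene','s1');o=ctrl.get_obs();print(o['tool_pos'],o['force'])
a=cv2.imread('pics/t1.png')[150:270,380:540];b=cv2.imread('pics/s1.png')[300:440,180:340]
cv2.imwrite('pics/c1.png',np.vstack([cv2.resize(a,(400,300),interpolation=2),cv2.resize(b,(400,300),interpolation=2)]))"
```

```text
[ 0.46649376 -0.36414499  0.17370028] [-14.1299197    5.84896211   9.90546774]
```

View pics/c1.png

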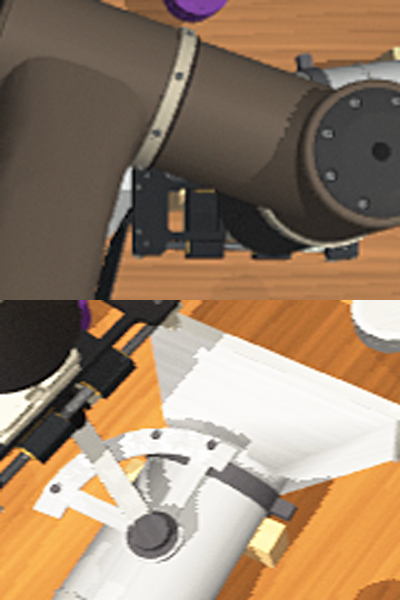

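The scene crop shows the lever lying over the third rivet: the 90° rivet shows at (55,489), and the 30° and 0° rivets at (155,435) and (210,443). I'll release it and rise.

Request:
arm_command --steps '[{"translation":[0,0,0],"rotation":[0,0,0],"claw":60},{"translation":[0,0,0],"rotation":[0,0,0],"claw":60},{"translation":[0,0,0],"rotation":[0,0,0],"claw":60},{"translation":[0,0,-40],"rotation":[0,0,0],"claw":60},{"translation":[0,0,-75],"rotation":[0,0,0],"claw":60}]'

```text
clock: 3.05
tool_pos: [0.4708, -0.3647, 0.2486]
orientation: [180.0, -0.1, -180.0]
force: [1.9, -0.1, 0.8]
opening: 0.0549
gripper_force: 0.0
```

Request:
arm_command --steps '[{"translation":[-90,245,0],"rotation":[0,0,-18],"claw":87},{"translation":[-90,245,0],"rotation":[0,0,-18],"claw":87},{"translation":[-90,245,0],"rotation":[0,0,-18],"claw":87},{"translation":[-90,245,0],"rotation":[0,0,-18],"claw":87},{"translation":[-90,245,0],"rotation":[0,0,-18],"claw":87}]'

```text
clock: 3.55
tool_pos: [0.5578, -0.128, 0.2484]
orientation: [-180.0, 0.1, -136.7]
force: [0.8, -0.8, -0.4]
opening: 0.0862
gripper_force: 0.0
```

```bash
python3 -c "
from h import *
shot('scene','s2');o=ctrl.get_obs();print(o['clock'],o['tool_pos'],o['orientation'],o['joint_pos'])
S=np.load('pics/t0.npz');d=S['d'];v,u=np.mgrid[:480,:640]
P=np.stack([(u-S['cx'])/S['f']*d,(v-S['cy'])/S['f']*d,d],-1)@S['M'][:3,:3].T+S['M'][:3,3]
for c in [(.4906,.254),(.5019,.0454),(.5685,-.1153)]:
    m=(np.hypot(P[...,0]-c[0],P[...,1]-c[1])<.045)&(abs(P[...,2]-.046)<.008)
    q=P[m][:,:2]; (x,y),r=cv2.minEnclosingCircle(q.astype(np.float32)); print(q.mean(0),x,y,r,P[m][:,2].mean())
b=cv2.imread('pics/s2.png')[300:440,180:340]
cv2.imwrite('pics/c2.png',cv2.resize(b,(640,560),interpolation=2))"
```

```text
3.6 [ 0.56042327 -0.12274634  0.24817378] [-1.79949715e+02  1.49611401e-01 -1.35972504e+02] [ 7.14221631e+00  1.01931779e+01 -1.05932971e+01 -5.30839560e-02
 -6.90636865e+01 -5.30958826e+01]
[0.49172789 0.25191696] 0.49272477626800537 0.25248220562934875 0.03386621177196503 0.046885666377159484
[0.5034738 0.0447474] 0.5037128329277039 0.045386847108602524 0.03354283794760704 0.04678340389145434
[ 0.57012399 -0.11484727] 0.571049690246582 -0.11528786271810532 0.033673908561468124 0.046999245248819495
```

View pics/c2.png

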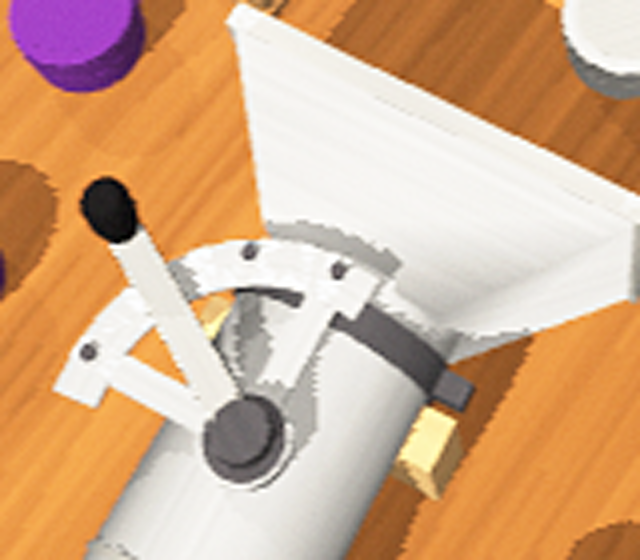

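Request:
arm_command --steps '[{"translation":[-12,-3,40],"rotation":[0,0,-9.3],"claw":87},{"translation":[-12,-3,80],"rotation":[0,0,-9.3],"claw":87},{"translation":[-12,-3,120],"rotation":[0,0,-9.3],"claw":87},{"translation":[-12,-3,148],"rotation":[0,0,-9.3],"claw":87},{"translation":[-12,-3,148],"rotation":[0,0,-9.3],"claw":87}]'

```text
clock: 4.1
tool_pos: [0.5653, -0.1239, 0.0954]
orientation: [179.6, -0.0, -93.7]
force: [0.7, 0.6, 0.2]
opening: 0.0875
gripper_force: 0.0
```

```bash
python3 -c "
from h import *
pts('s2',[(207,351)],.2);pts('s2',[(207,351)])
shot('wrist','w1');o=ctrl.get_obs();print(o['clock'],o['tool_pos'],o['orientation'],o['moment'])
S=np.load('pics/w1.npz');d=S['d'];v,u=np.mgrid[:480,:640]
P=np.stack([(u-S['cx'])/S['f']*d,(v-S['cy'])/S['f']*d,d],-1)@S['M'][:3,:3].T+S['M'][:3,3]
m=(np.hypot(P[...,0]-.571,P[...,1]+.115)<.045)&(abs(P[...,2]-.046)<.008)
q=P[m][:,:2];print(len(q))
if len(q)>20: print(cv2.minEnclosingCircle(q.astype(np.float32)),q.min(0),q.max(0),P[m][:,2].mean())
"
```

```text
(207, 351) [ 0.4746 -0.3653  0.2   ]
(207, 351) [ 0.4754 -0.3656  0.2023]
4.15 [ 0.5667635  -0.12405092  0.09745833] [ 1.79759757e+02 -3.24688267e-02 -9.31757262e+01] [ 0.02417968  0.01084987 -0.03156171]
9397
((0.5707127451896667, -0.11417068541049957), 0.03322935849428177) [ 0.53794172 -0.14712232] [ 0.60340747 -0.08925152] 0.0457632036087553
```

Request:
arm_command --steps '[{"translation":[-10,-3,40],"rotation":[0,0,-0.7],"claw":87},{"translation":[-10,-3,87],"rotation":[0,0,-0.7],"claw":87},{"translation":[-10,-3,87],"rotation":[0,0,-0.7],"claw":87},{"translation":[-10,-3,87],"rotation":[0,0,-0.7],"claw":55},{"translation":[-10,-3,87],"rotation":[0,0,-0.7],"claw":55}]'

```text
clock: 4.65
tool_pos: [0.5736, -0.1144, 0.0154]
orientation: [-179.8, -0.0, -90.6]
force: [0.2, -0.7, 0.3]
opening: 0.0761
gripper_force: 0.0
```

Request:
arm_command --steps '[{"translation":[0,0,0],"rotation":[0,0,0],"claw":55},{"translation":[0,0,0],"rotation":[0,0,0],"claw":55},{"translation":[0,0,-40],"rotation":[0,0,0],"claw":55},{"translation":[0,0,-80],"rotation":[0,0,0],"claw":55}]'

```text
clock: 5.05
tool_pos: [0.5708, -0.1145, 0.0939]
orientation: [179.9, -0.0, -90.6]
force: [1.1, 0.6, -3.2]
opening: 0.0662
gripper_force: 30.0
```

```bash
cat > m.py <<'E'
from h import *
L=[]
for i in range(6):
    ctrl.snapshot('wrist'); o=ctrl.get_obs(); L.append(np.r_[o['moment'],o['force']])
L=np.array(L); print(o['clock'],o['tool_pos'].round(4),'mean',L.mean(0).round(3),'sd',L.std(0).round(3))
E
python3 m.py
```

```text
5.35 [ 0.5707 -0.1143  0.0923] mean [ 0.012 -0.     0.018  0.85   0.301 -1.743] sd [0.034 0.252 0.037 0.979 0.457 3.509]
```

Request:
arm_command --steps '[{"translation":[-45,0,0],"rotation":[0,0,0],"claw":55},{"translation":[-45,0,0],"rotation":[0,0,0],"claw":55},{"translation":[-45,0,0],"rotation":[0,0,0],"claw":55},{"translation":[-45,0,0],"rotation":[0,0,0],"claw":55}]'

```text
clock: 5.75
tool_pos: [0.5713, -0.0695, 0.0918]
orientation: [179.9, -0.0, -90.6]
force: [0.2, 0.2, -2.6]
opening: 0.0666
gripper_force: 30.0
```

```bash
python3 m.py
```

```text
6.05 [ 0.5719 -0.0698  0.0927] mean [-0.009  0.096  0.011 -0.134 -0.268 -3.24 ] sd [0.024 0.035 0.02  0.33  0.674 0.805]
```

Request:
arm_command --steps '[{"translation":[45,0,0],"rotation":[0,0,0],"claw":55},{"translation":[45,0,0],"rotation":[0,0,0],"claw":55},{"translation":[45,0,0],"rotation":[0,0,0],"claw":55},{"translation":[45,0,0],"rotation":[0,0,0],"claw":55}]'

```text
clock: 6.45
tool_pos: [0.5716, -0.1145, 0.0929]
orientation: [-180.0, 0.0, -90.6]
force: [0.6, -0.5, -3.9]
opening: 0.0663
gripper_force: 30.0
```

```bash
python3 m.py
```

```text
6.75 [ 0.5717 -0.1139  0.093 ] mean [ 0.058  0.079 -0.019 -0.219  0.122 -3.198] sd [0.025 0.023 0.015 0.581 0.354 0.159]
```

Request:
arm_command --steps '[{"translation":[0,45,0],"rotation":[0,0,0],"claw":55},{"translation":[0,45,0],"rotation":[0,0,0],"claw":55},{"translation":[0,45,0],"rotation":[0,0,0],"claw":55},{"translation":[0,45,0],"rotation":[0,0,0],"claw":55}]'

```text
clock: 7.15
tool_pos: [0.5277, -0.1137, 0.0935]
orientation: [-179.9, -0.0, -90.5]
force: [0.6, 0.6, -2.2]
opening: 0.0665
gripper_force: 30.0
```

```bash
python3 m.py
```

```text
7.45 [ 0.5269 -0.1139  0.0927] mean [ 0.019  0.067 -0.007 -0.09  -0.104 -3.102] sd [0.024 0.019 0.028 0.546 0.175 0.284]
```

Request:
arm_command --steps '[{"translation":[0,-45,0],"rotation":[0,0,0],"claw":55},{"translation":[0,-45,0],"rotation":[0,0,0],"claw":55},{"translation":[0,-45,0],"rotation":[0,0,0],"claw":55},{"translation":[0,-45,0],"rotation":[0,0,0],"claw":55}]'

```text
clock: 7.85
tool_pos: [0.571, -0.1144, 0.0924]
orientation: [179.9, -0.0, -90.6]
force: [-0.4, 0.6, -3.6]
opening: 0.0664
gripper_force: 30.0
```

```bash
python3 m.py
```

```text
8.15 [ 0.5714 -0.1143  0.0932] mean [ 0.01   0.122  0.013 -0.273  0.235 -2.915] sd [0.024 0.03  0.021 0.393 0.617 0.397]
```

Shaking along y shifted the moment by 0.067 N m and along x by 0.055, with the right signs, but the noise is high. I'll repeat the y shake with more samples.

Request:
arm_command --steps '[{"translation":[-45,0,0],"rotation":[0,0,0],"claw":55},{"translation":[-45,0,0],"rotation":[0,0,0],"claw":55},{"translation":[-45,0,0],"rotation":[0,0,0],"claw":55},{"translation":[-45,0,0],"rotation":[0,0,0],"claw":55},{"translation":[-45,0,0],"rotation":[0,0,0],"claw":55}]'

```text
clock: 8.65
tool_pos: [0.572, -0.0699, 0.0929]
orientation: [180.0, -0.0, -90.6]
force: [-0.4, -0.7, -3.8]
opening: 0.0665
gripper_force: 30.0
```

```bash
sed -i 's/range(6)/range(12)/' m.py; python3 m.py
```

```text
9.25 [ 0.5721 -0.0694  0.0929] mean [ 1.000e-03  9.100e-02 -6.000e-03  2.520e-01 -8.800e-02 -3.417e+00] sd [0.024 0.02  0.028 0.37  0.351 0.562]
```

Request:
arm_command --steps '[{"translation":[45,0,0],"rotation":[0,0,0],"claw":55},{"translation":[45,0,0],"rotation":[0,0,0],"claw":55},{"translation":[45,0,0],"rotation":[0,0,0],"claw":55},{"translation":[45,0,0],"rotation":[0,0,0],"claw":55},{"translation":[45,0,0],"rotation":[0,0,0],"claw":55}]'

```text
clock: 9.75
tool_pos: [0.5717, -0.1139, 0.0929]
orientation: [-180.0, 0.0, -90.5]
force: [-0.2, -0.6, -3.4]
opening: 0.0658
gripper_force: 30.0
```

```bash
python3 m.py
```

```text
10.35 [ 0.5716 -0.1143  0.0929] mean [ 4.400e-02  8.000e-02  1.000e-03  1.630e-01 -1.320e-01 -3.213e+00] sd [0.018 0.038 0.021 0.385 0.417 0.463]
```

Request:
arm_command --steps '[{"translation":[0,45,0],"rotation":[0,0,0],"claw":55},{"translation":[0,45,0],"rotation":[0,0,0],"claw":55},{"translation":[0,45,0],"rotation":[0,0,0],"claw":55},{"translation":[0,45,0],"rotation":[0,0,0],"claw":55},{"translation":[0,45,0],"rotation":[0,0,0],"claw":55}]'

```text
clock: 10.85
tool_pos: [0.5275, -0.1139, 0.0931]
orientation: [-179.9, 0.0, -90.6]
force: [0.1, -0.1, -3.7]
opening: 0.0661
gripper_force: 30.0
```

```bash
python3 m.py
```

```text
11.45 [ 0.5266 -0.1139  0.0929] mean [ 0.01   0.088 -0.012  0.172 -0.047 -3.141] sd [0.03  0.028 0.024 0.479 0.502 0.313]
```

Request:
arm_command --steps '[{"translation":[0,-45,0],"rotation":[0,0,0],"claw":55},{"translation":[0,-45,0],"rotation":[0,0,0],"claw":55},{"translation":[0,-45,0],"rotation":[0,0,0],"claw":55},{"translation":[0,-45,0],"rotation":[0,0,0],"claw":55},{"translation":[0,-45,0],"rotation":[0,0,0],"claw":55}]'

```text
clock: 11.95
tool_pos: [0.5709, -0.1144, 0.0929]
orientation: [180.0, 0.0, -90.6]
force: [-0.5, 1.1, -3.3]
opening: 0.0662
gripper_force: 30.0
```

```bash
python3 m.py
```

```text
12.55 [ 0.5716 -0.1144  0.0929] mean [-0.     0.121 -0.018  0.189  0.208 -3.301] sd [0.021 0.029 0.024 0.454 0.387 0.334]
```

At the same arm pose, Mx reads 0.058 and 0.044 after y− moves but 0.010 and 0.000 after x+ moves. My likewise reads 0.080 against 0.121. So the weight inside shifts and this tin rattles. I'll carry it to the mat.

Request:
arm_command --steps '[{"translation":[-30,-25,-30],"rotation":[0,0,0],"claw":55},{"translation":[-65,-57,-45],"rotation":[0,0,0],"claw":55},{"translation":[-100,-88,-50],"rotation":[0,0,0],"claw":55},{"translation":[-130,-113,-50],"rotation":[0,0,0],"claw":55},{"translation":[-140,-122,-50],"rotation":[0,0,0],"claw":55}]'

```text
clock: 13.05
tool_pos: [0.6972, 0.0275, 0.1425]
orientation: [-179.9, 0.0, -90.4]
force: [-0.5, -0.2, -3.0]
opening: 0.0664
gripper_force: 30.0
```

Request:
arm_command --steps '[{"translation":[0,0,0],"rotation":[0,0,0],"claw":55},{"translation":[0,0,0],"rotation":[0,0,0],"claw":55},{"translation":[0,0,0],"rotation":[0,0,0],"claw":55},{"translation":[0,0,0],"rotation":[0,0,0],"claw":55},{"translation":[0,0,0],"rotation":[0,0,0],"claw":55}]'

```text
clock: 13.55
tool_pos: [0.6947, 0.0236, 0.1433]
orientation: [-180.0, 0.0, -90.6]
force: [0.4, 0.6, -3.7]
opening: 0.066
gripper_force: 30.0
```

```bash
python3 m.py; python3 -c "
from h import *
shot('scene','s3')"
```

```text
14.15 [0.695  0.0245 0.1428] mean [ 0.015  0.109  0.004 -0.033 -0.217 -3.115] sd [0.023 0.026 0.03  0.457 0.443 0.585]
```

View pics/s3.png

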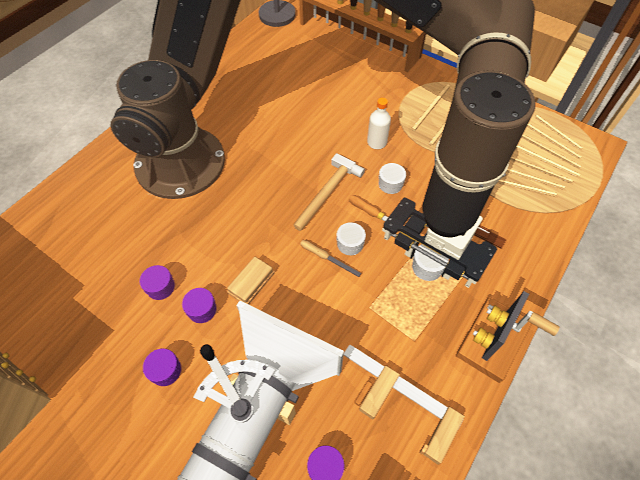

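The final view shows the tin held over the mat at about (430,265). The other two tins stand in place at (392,178) and (351,238), and the lever is still over the third rivet.

```bash
python3 -c "
from h import *
print(ctrl.close_job())"
```

```text
the job is handed in; nothing more can be done
None
```

I handed the job in with the damper lever at about 60° and tin_c, the one that rattled, held upright and still about 13 cm above the bench over the cork mat. The other two tins were not touched, and the hand-in gave no verdict.

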